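Wind the balcony louvre shut over its heavy spot and lock it

ROBOT

A 6-joint arm with a two-finger parallel gripper is mounted at the origin on the work surface. World frame = base frame: x ahead of the robot, y to its left, z up, the work surface at z = 0. Lengths are in mm, angles in rad, forces in N, time in s.
With the tool pointing down it reaches from about 350 to 875 mm from the base axis. Payload 4.2 kg.
Tool frame: the origin (TCP) lies between the finger pads; the fingertips stand 25 mm ahead of it and the grasp point (between the pads) lies 6 mm ahead of it; z points along the fingers, y is the line along which they close (so a half turn about z gives the same grasp; the last joint's range is limited). The gripper opens to 85 mm and grips with 20 to 120 N. Pads are 22 mm wide; open, the fingers measure 114 mm over their backs; the gripper's body (76 mm by 85 mm) begins 54 mm behind the grasp point. The pads swing forward as they close: fully open they stand 13 mm farther back than shut.
Start: joints at [-1.068, 0.385, 0.008, 0, -1.194, -0.259], TCP at [150.887, -606.492, 256.312] pointing down, gripper open.
Joint ranges: [-3.14, 3.14], [-1.21, 2.06], [-1.07, 1.41], [-3.16, 2.05], [-2.99, -0.16], [-3.1, 3.1]. Speed limits (rad/s): [2.79, 2.79, 3.14, 3.14, 3.14, 3.14].

INTERFACE

Orientations are given as a unit quaternion [x, y, z, w].
In Python, from bench import arm gives the robot as it stands.
- The arm moves only by the shell command python3 -m pendant 'ROWS'. ROWS is JSON, a list of rows, each a list of 7 numbers: the shift along the tool's x, y, z in m, then the turn, a rotation vector about the tool's x, y, z in degrees, then the finger opening in m, from 0 to 0.0854. In form: [[x, y, z, wx, wy, wz, fingers], ...]. A call has 1 to 12 rows; each row shifts and turns the commanded pose from where the row before left it, along the tool's axes as they then stand; what a row does not reach is not made up. A row lasts 1/10 s, in which the tool goes at most 50 mm and 8.59 degrees, less where a joint would pass 70% of its speed; a pose out of reach is approached as far as the arm can. A call is refused whole if a number of a shift passes 0.05 or a number of a turn 8.59, either way. A call with a gripper value outside its range is refused whole. The fingers move at their own pace and stop on an object; the grip force is fixed at half the most. Time passes only in rows, so rows that do not move let the fingers close. It gives the time, the measured TCP pose, the force, the opening and the grip force at its end, in the units of the state.
- arm.read_state(): the state, without advancing time (a new reading comes with each control period).
- arm.get_image(name): name is "scene" or "top" or "wrist"; returns a dict with "image" (384x512x3 uint8, red, green, blue), "fx", "fy", "cx", "cy" (pixels), "xyz" and "rotation" of the camera in the world. Camera axes: x right, y down, z forward; pixel columns grow to the right and rows downward; lengths in mm; the calibration is good to about 2 mm. A picture is of the moment at which its call begins. There is no depth.
- arm.job_done(): hands the job in; it is judged then, once.
The state is a dict: "clock": time; "joints": joint angles; "joint_vel": joint speeds; "joint_efforts": joint torques, N m; "position": TCP position; "ee_rot": TCP orientation; "contact_force": force on the tool from outside, world axes, zero at the start; "wrist_torque": the same for the moment, N m; "gripper_width": finger opening in mm; "grasp_force": force on a finger pad.
Only numpy, scipy, OpenCV 4.12 (cv2) and the standard library are available. Lean on these libraries where they do the work, as an engineer would, in place of code of your own. Each camera call takes 0.05 s, during which the arm holds its last target. There are 200 camera calls.

TASK

A storm is coming: wind the louvre vent shut by its hand crank, clockwise, carrying it over the heavy spot that comes once in every turn at an even, unhurried speed, so that it neither races ahead nor runs back. Feel for the lowest blade coming up against its rubber strip and stop when it is pressed on snugly, without forcing it; let go, then sweep the lock lever on the top rail round until it lies fully along the rail. Do not push the blades by hand, and leave the things on the ledge where they stand.

Things in the scene. Friction and masses are not known exactly. Their poses are not given: they have to be found in the camera images.
- window: aluminium louvre vent fixed upright on the ledge, 360 mm wide (its y), 300 mm high, 50 mm deep (its x), three frosted blades; origin under its centre, z up; its -x side is the room side, with a grey gearbox (56 wide, 78 high, 35 mm deep) and the crank on the stile at its +y end
- axle (a point): point on the crank's axis (parallel to the window's x), level with the middle of the knob: 123 mm in front of the window's mid-plane, 140 mm above the ledge; axes as the window's
- knob_mid (a point): middle of the crank's black knob, a round-ended cylinder 20 mm thick, 64 mm long, lying along the window's x, free to spin on its pin; it runs on a circle of 42 mm radius about the axle; the crank arm is 32 mm nearer the window than this point, the gearbox front 63 mm
- crank (a joint): turn of the crank, rad, growing clockwise seen from the room, which shuts the louvre; the arm's angle clockwise from straight up is this value - 0.634; 10.5 rad turn the blades by 1 rad. Running free it takes 2 N at the knob when slow, 5 N at 1.2 rad/s. Heavy spots peak at 3.0 and 9.2 (felt from 1.9 to 3.8 and 8.2 to 10.1): 9 N more; then, around 5 and 11.3, it pulls ahead with 9 N
- blade1: top louvre blade, frosted acrylic, 286 x 88 x 6 mm, origin on its pivot line 235 mm above the ledge; geared to the crank; not to be pushed by hand
- blade2: middle louvre blade, same, pivot line 155 mm above the ledge; not to be pushed by hand
- blade3: lowest louvre blade, same, pivot line 75 mm above the ledge; shutting swings its outer edge down and in against the rubber strip; it meets it when the crank reads somewhere from 12.6 to 13.8, different every time
- strip: black rubber weather strip, 270 x 18 mm, in its aluminium holder on the sill's room side; origin on the window's mid-plane, 30 mm above the ledge. The rubber stands out of the holder by more or less, up to 2.4 mm either way, unseen. Snug is 35 to 140 N on it, 0.1 to 0.4 rad of crank past first touch, felt at the knob as 3 to 13 N more than just before; 20 to 30 N stay on when the crank is let go
- lock (a joint): turn of the lock lever on the top rail, rad: 0 = open, lever standing out towards the room (window's -x); 1.57 = locked, lever along the rail pointing to the window's -y; pivot 30 mm to the -y side of the window's middle, on its mid-plane; moves with about 1 N at its knob and stays where left
- lock_knob (a point): top of the lock lever's black knob, an upright cylinder 16 mm thick, 26 mm high, its foot 10 mm above the top rail (rail top at 300 mm), 52 mm from the lever's pivot; this point is 335 mm above the ledge
- canister: bystander: frosted acrylic canister with hinged lid, 98 mm across, 138 mm high, origin under its centre
- bowl: bystander: white ceramic bowl, 120 mm across, 52 mm high, origin under its centre
- funnel: bystander: blue plastic funnel standing mouth down, 110 mm across, 110 mm high, origin under its centre
- peg_ring: bystander: steel ring with six clothes pegs, lying flat, 190 mm across, 13 mm high, origin under its centre

How it is judged:
By the outcome, as a careful person would: the job done as asked, in the order asked, and still so for the second after the job is handed in, with the robot touching nothing.
It also fails if it takes over 72 s, if anything falls off the work surface, if the arm or the gripper's body presses on something with over 40 N, if the wrist force passes 120 N, or if a joint passes its speed limit or range.

## Working session

There is one attempt and no reset: what is moved stays moved. The work goes in short steps, Python scripts to look and compute and a shell command to move; the robot and the scene stay as the last step left them, time stands still between calls to the robot, and variables do not carry over. Pictures are saved under pics/ and viewed, at most 10 in all, crops included, and the job is handed in when it is done.

```bash
mkdir -p pics; python3 - <<'E'
from bench import arm
import cv2
for n in("scene","top"):
    d=arm.get_image(n);cv2.imwrite(f"pics/{n}0.png",cv2.resize(d["image"][:,:,::-1],(800,600),interpolation=cv2.INTER_CUBIC))
    print(n,d["fx"],d["fy"],d["cx"],d["cy"],d["xyz"],d["rotation"])
print(arm.read_state())
E
```

```text
scene 483.05155906446976 483.05155906446976 260.39017498518865 190.8853643772331 [ 667.48770826  700.74611707 1093.244316  ] [ 0.08483103  0.94464112 -0.31494604 -0.03557874]
top 427.1092293251659 427.1092293251659 255.86942398610591 183.56098221177925 [ 432.71658452   37.16113723 1160.06300746] [-0.7026341   0.70812988 -0.04697657  0.05148398]
{'clock': 0.1, 'joints': array([-1.06840701e+00,  3.85486499e-01,  6.77468356e-03, -4.42314638e-04,
       -1.19402543e+00, -2.58593913e-01]), 'joint_vel': array([0.00024727, 0.00069663, 0.00441901, 0.0017435 , 0.00194596,
       0.00037479]), 'joint_efforts': array([-5.09696820e-04, -3.93319809e+01,  1.88929671e+01,  4.19786990e+00,
       -2.53086349e-03,  9.01990461e-06]), 'position': array([ 150.76939123, -606.05318767,  255.33049464]), 'ee_rot': array([-1.21515022e-01,  9.92589097e-01,  9.77397590e-04, -1.69542532e-04]), 'contact_force': array([ 0.43287804, -0.14769501,  0.94993406]), 'wrist_torque': array([-0.00156591,  0.01303129,  0.04856949]), 'grasp_force': 0.0, 'gripper_width': 85.58983148541877}
```

View pics/scene0.png

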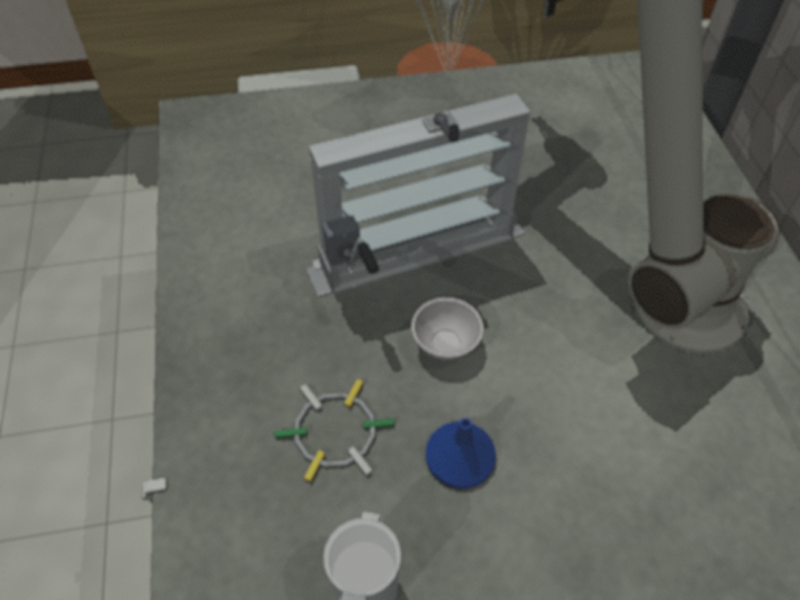

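View pics/top0.png

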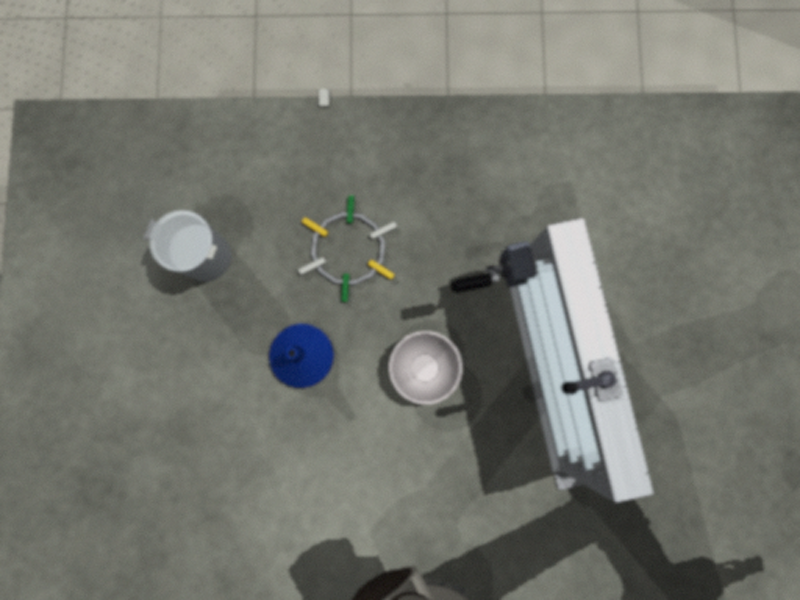

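The scene image shows the window with the crank knob near (368,257) and the lock knob near (453,131). The top image shows the rail's corners near (550,225), (583,220), (612,502) and (652,492), the crank knob from (452,284) to (492,280), and the bowl at (425,368). I'll enlarge both.

```bash
python3 - <<'E'
from bench import arm
import cv2,numpy as np
a=arm.get_image("top")["image"][135:325,280:430,::-1]
b=arm.get_image("scene")["image"][55:205,190:345,::-1]
cv2.imwrite("pics/t1.png",cv2.resize(a,None,fx=3.1,fy=3.1,interpolation=cv2.INTER_CUBIC))
cv2.imwrite("pics/s1.png",cv2.resize(b,None,fx=4,fy=4,interpolation=cv2.INTER_CUBIC))
E
```

```text
(no output)
```

View pics/t1.png

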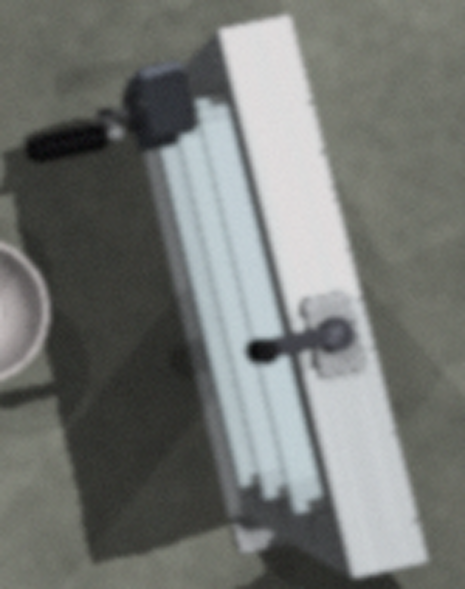

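View pics/s1.png

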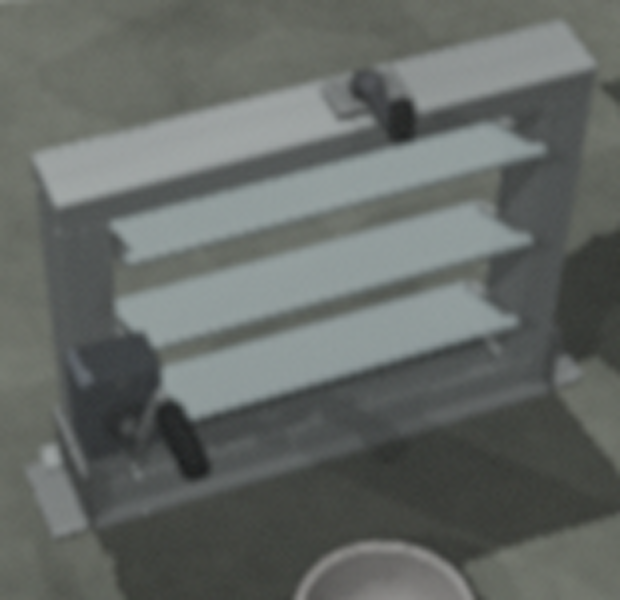

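The top crop shows rail corners at (219,31), (291,14), (354,577) and (428,558), with the knob from (29,150) to (107,134). The scene crop shows rail corners at (35,157), (60,208), (560,20) and (595,68), with the knob middle at about (184,438).

```bash
cat > h.py <<'E'
import numpy as np
from scipy.spatial.transform import Rotation as R
from scipy.optimize import least_squares
C={"scene":(483.0516,260.390,190.885,[667.488,700.746,1093.244],[0.08483103,0.94464112,-0.31494604,-0.03557874]),
"top":(427.1092,255.869,183.561,[432.7166,37.1611,1160.063],[-0.7026341,0.70812988,-0.04697657,0.05148398])}
def proj(n,P):
    f,cx,cy,o,q=C[n];p=R.from_quat(q).inv().apply(np.atleast_2d(P)-o)
    return np.c_[f*p[:,0]/p[:,2]+cx,f*p[:,1]/p[:,2]+cy]
T=lambda *a:np.array(a)/3.1+[280,135]
S=lambda *a:np.array(a)/4+[190,55]
def W(p,P): return R.from_euler('z',p[2]).apply(np.atleast_2d(P))+[p[0],p[1],0]
E
python3 - <<'E'
from h import *
c=[[-25,180,300],[25,180,300],[-25,-180,300],[25,-180,300],[-52,-30,335]]
t=T([219,31],[291,14],[354,577],[428,558],[262,350]) if 0 else np.array([[219,31],[291,14],[354,577],[428,558],[262,350]])/3.1+[280,135]
s=np.array([[60,208],[35,157],[595,68],[560,20],[402,104]])/4+[190,55]
tk=np.array([68,142])/3.1+[280,135]; sk=np.array([184,438])/4+[190,55]
def kn(p,off=0): return [-123+off,p[3]+42*np.sin(p[4]),140+42*np.cos(p[4])]
# clockwise seen from room (looking +x, z up): right is window -y
def f(p):
    k=[[-123,p[3]-42*np.sin(p[4]),140+42*np.cos(p[4])]]
    return np.r_[(proj("top",W(p,c))-t).ravel(),(proj("scene",W(p,c))-s).ravel(),(proj("top",W(p,k))-tk).ravel(),(proj("scene",W(p,k))-sk).ravel()]
for a0 in(-.6,.6,2,3):
    r=least_squares(f,[500,-200,-1.4,165,a0]);print(r.x,r.cost);
    print(np.round(r.fun.reshape(-1,2),1).tolist())
    k=W(r.x,[[-123,r.x[3],140],[-123,r.x[3]-42*np.sin(r.x[4]),140+42*np.cos(r.x[4])],[-52,-30,335]]);print(k)
E
```

```text
[ 4.62199146e+02 -2.11414906e+02 -1.37037235e+00  1.28401707e+02
 -2.77843498e-01] 5.807533449965368
[[-1.1, -0.8], [-0.7, -0.3], [-0.8, 0.4], [0.3, 1.0], [1.1, 0.2], [-1.1, -0.2], [-1.3, -0.9], [0.7, -0.9], [0.5, -0.6], [0.2, 0.0], [-0.3, 0.4], [-0.4, -0.1]]
[[ 563.54310684  -65.31425568  140.        ]
 [ 574.83236972  -63.02082536  180.38926492]
 [ 422.44726715 -166.42837373  335.        ]]
[ 4.62199146e+02 -2.11414906e+02 -1.37037235e+00  1.51441441e+02
  2.77843617e-01] 5.807533449965589
[[-1.1, -0.8], [-0.7, -0.3], [-0.8, 0.4], [0.3, 1.0], [1.1, 0.2], [-1.1, -0.2], [-1.3, -0.9], [0.7, -0.9], [0.5, -0.6], [0.2, 0.0], [-0.3, 0.4], [-0.4, -0.1]]
[[ 586.12163739  -60.72739427  140.        ]
 [ 574.83236977  -63.02082555  180.38926354]
 [ 422.4472672  -166.42837383  335.        ]]
[ 4.62199146e+02 -2.11414906e+02 -1.37037235e+00  1.51441439e+02
  2.77843579e-01] 5.807533449965643
[[-1.1, -0.8], [-0.7, -0.3], [-0.8, 0.4], [0.3, 1.0], [1.1, 0.2], [-1.1, -0.2], [-1.3, -0.9], [0.7, -0.9], [0.5, -0.6], [0.2, 0.0], [-0.3, 0.4], [-0.4, -0.1]]
[[ 586.12163584  -60.72739457  140.        ]
 [ 574.83236974  -63.02082554  180.38926398]
 [ 422.44726719 -166.42837379  335.        ]]
[ 4.62199146e+02 -2.11414906e+02 -1.37037235e+00  1.51441436e+02
  2.77843486e-01] 5.807533449965426
[[-1.1, -0.8], [-0.7, -0.3], [-0.8, 0.4], [0.3, 1.0], [1.1, 0.2], [-1.1, -0.2], [-1.3, -0.9], [0.7, -0.9], [0.5, -0.6], [0.2, 0.0], [-0.3, 0.4], [-0.4, -0.1]]
[[ 586.1216322   -60.72739518  140.        ]
 [ 574.83236975  -63.02082541  180.38926505]
 [ 422.44726717 -166.42837378  335.        ]]
```

```bash
python3 - <<'E'
from h import *
p=[462.2,-211.4,-1.3704]
for yc in(150,155,160,165):
    g=[[x,yc+d,179] for x in(-60,-25) for d in(28,-28)]+[[-60,yc+d,101] for d in(28,-28)]
    print(yc,np.round((proj("top",W(p,g))-[280,135])*3.1).tolist(),np.round((proj("scene",W(p,g))-[190,55])*4).tolist())
# knob ends per angle
for a in(-.1,.1,.28,.5):
    e=[[-123+d,151.4+42*(np.sin(.278)-np.sin(a)),140+42*np.cos(a)] for d in(-32,32)]
    print(a,np.round((proj("top",W(p,e))-[280,135])*3.1).tolist(),np.round((proj("scene",W(p,e))-[190,55])*4).tolist())
for n,px in(("funnel",(302,355)),("bowl",(425,368))):
    f,cx,cy,o,q=C["top"];d=R.from_quat(q).apply([(px[0]/1.5625-cx)/f,(px[1]/1.5625-cy)/f,1]);z=50;print(n,np.array(o)+d*(z-o[2])/d[2])
for n in("scene",): 
  print(np.round(R.from_euler('z',p[2]).as_matrix(),3))
E
```

```text
150 [[137.0, 77.0], [154.0, 149.0], [182.0, 68.0], [200.0, 140.0], [123.0, 96.0], [138.0, 163.0]] [[91.0, 384.0], [175.0, 360.0], [74.0, 346.0], [156.0, 323.0], [99.0, 463.0], [178.0, 439.0]]
155 [[136.0, 71.0], [153.0, 143.0], [181.0, 62.0], [198.0, 133.0], [121.0, 90.0], [137.0, 157.0]] [[84.0, 387.0], [167.0, 363.0], [66.0, 348.0], [149.0, 325.0], [92.0, 465.0], [171.0, 441.0]]
160 [[134.0, 65.0], [151.0, 136.0], [179.0, 55.0], [197.0, 127.0], [120.0, 84.0], [136.0, 151.0]] [[76.0, 389.0], [160.0, 365.0], [59.0, 350.0], [142.0, 327.0], [84.0, 467.0], [164.0, 444.0]]
165 [[133.0, 58.0], [150.0, 130.0], [178.0, 49.0], [195.0, 120.0], [118.0, 78.0], [134.0, 145.0]] [[69.0, 391.0], [153.0, 367.0], [51.0, 353.0], [134.0, 329.0], [77.0, 469.0], [157.0, 446.0]]
-0.1 [[17.0, 116.0], [101.0, 99.0]] [[158.0, 486.0], [124.0, 411.0]]
0.1 [[20.0, 127.0], [103.0, 110.0]] [[172.0, 482.0], [136.0, 408.0]]
0.28 [[22.0, 137.0], [105.0, 120.0]] [[183.0, 480.0], [148.0, 406.0]]
0.5 [[24.0, 149.0], [107.0, 131.0]] [[196.0, 480.0], [161.0, 406.0]]
funnel [475.66178712 206.62340359  50.        ]
bowl [452.75246886   3.05732199  50.        ]
[[ 0.199  0.98   0.   ]
 [-0.98   0.199 -0.   ]
 [-0.     0.     1.   ]]
```

Window pose: centre (462,-211), yaw -1.370. The axle is near (587,-61,140) and the knob near (575,-63,180). I'll raise the tool, cross above the window and then yaw.

```bash
python3 -m pendant '[[0,0,-0.05,0,0,0,0.085],[0,0,-0.05,0,0,0,0.085],[0,0,-0.05,0,0,0,0.085],[0,0,-0.045,0,0,0,0.085]]'; python3 -m pendant '[[-0.035,0.033,0,0,0,0,0.085],[-0.035,0.033,0,0,0,0,0.085],[-0.035,0.033,0,0,0,0,0.085],[-0.035,0.033,0,0,0,0,0.085],[-0.035,0.033,0,0,0,0,0.085],[-0.035,0.033,0,0,0,0,0.085],[-0.035,0.033,0,0,0,0,0.085],[-0.035,0.033,0,0,0,0,0.085]]'
```

```text
clock: 0.6
position: [150.6, -606.2, 454.1]
ee_rot: [-0.122, 0.993, -0.001, 0.0]
contact_force: [0.2, -0.6, -0.4]
gripper_width: 85.2
grasp_force: 0.0
clock: 1.4
position: [359.3, -280.8, 451.4]
ee_rot: [-0.122, 0.993, -0.0, 0.0]
contact_force: [1.4, -1.3, 0.7]
gripper_width: 84.8
grasp_force: 0.0
```

```bash
python3 -m pendant '[[-0.035,0.033,0,0,0,0,0.085],[-0.035,0.033,0,0,0,0,0.085],[-0.035,0.033,0,0,0,0,0.085],[-0.035,0.033,0,0,0,0,0.085],[-0.035,0.033,0,0,0,0,0.085],[-0.035,0.033,0,0,0,0,0.085],[-0.035,0.033,0,0,0,0,0.085],[-0.035,0.033,0,0,0,0,0.085]]'; python3 -m pendant '[[0,0,0,0,0,-8.5,0.085],[0,0,0,0,0,-8.5,0.085],[0,0,0,0,0,-8.5,0.085],[0,0,0,0,0,-8.5,0.085],[0,0,0,0,0,-8.5,0.085],[0,0,0,0,0,-8.5,0.085],[0,0,0,0,0,-8.5,0.085],[0,0,0,0,0,-8.5,0.085],[0,0,0,0,0,-8.5,0.085],[0,0,0,0,0,-8.5,0.085],[0,0,0,0,0,-2.5,0.085]]'; python3 -m pendant '[[0,0,0,0,7.5,0,0.085],[0,0,0,0,7.5,0,0.085],[0,0,0,0,7.5,0,0.085],[0,0,0,0,7.5,0,0.085],[0,0,0,0,7.5,0,0.085],[0,0,0,0,7.5,0,0.085]]'
cat >> h.py <<'E'
from bench import arm
PW=[462.2,-211.4,-1.3704]
def st(tgt=None,tq=None):
    s=arm.read_state();r=R.from_quat(s["ee_rot"]);p=np.array(s["position"])
    print("t",round(s["clock"],2),"j",np.round(s["joints"],2),"p",np.round(p,1),"F",np.round(s["contact_force"],1),"w",round(s["gripper_width"],1),round(s["grasp_force"],1))
    print("win-frame axes x,y,z:",np.round(R.from_euler('z',PW[2]).inv().apply(r.as_matrix().T),3).tolist())
    if tgt is not None: print("TCP shift to put grasp pt at tgt, tool axes:",np.round(r.inv().apply(np.array(tgt)-p)-[0,0,6],1))
    return s
E
python3 -c "
from h import *
# desired orientation: x tool,y tool,z in window frame
c=np.sqrt(.5);M=R.from_euler('z',PW[2]).as_matrix()@np.array([[c,0,c],[0,-1,0],[c,0,-c]])
s=st();print((R.from_quat(s['ee_rot']).inv()*R.from_matrix(M)).as_rotvec(degrees=True))
"
```

```text
clock: 2.2
position: [567.4, 43.0, 451.3]
ee_rot: [-0.122, 0.993, 0.0, 0.0]
contact_force: [1.3, 0.3, 0.2]
gripper_width: 84.7
grasp_force: 0.0
clock: 3.3
position: [566.8, 41.1, 451.0]
ee_rot: [0.775, -0.632, -0.0, 0.0]
contact_force: [-0.3, -0.3, 0.2]
gripper_width: 84.7
grasp_force: 0.0
clock: 3.9
position: [566.8, 41.6, 451.7]
ee_rot: [0.715, -0.584, 0.299, 0.243]
contact_force: [0.4, -1.0, -0.5]
gripper_width: 85.2
grasp_force: 0.0
t 3.9 j [ 0.63  0.24 -0.15  0.7  -1.57 -0.57] p [566.8  41.6 451.7] F [ 0.4 -1.  -0.5] w 85.2 0.0
win-frame axes x,y,z: [[0.703, 0.0, 0.711], [0.001, -1.0, -0.001], [0.711, 0.002, -0.703]]
[-0.08600948 -0.29302149  0.00344702]
```

```bash
python3 -c "
from h import *
g=W(PW,[-131,139.9,180.4])[0];print(g);st(g)"
```

```text
[573.22372385 -55.17342498 180.4       ]
t 3.9 j [ 0.63  0.24 -0.15  0.7  -1.57 -0.57] p [566.8  41.6 451.7] F [ 0.4 -1.  -0.5] w 85.2 0.0
win-frame axes x,y,z: [[0.703, 0.0, 0.711], [0.001, -1.0, -0.001], [0.711, 0.002, -0.703]]
TCP shift to put grasp pt at tgt, tool axes: [-125.2   13.4  253.1]
```

```bash
python3 -m pendant '[[-0.025,0.003,0.032,0,0,0,0.085],[-0.025,0.003,0.032,0,0,0,0.085],[-0.025,0.003,0.032,0,0,0,0.085],[-0.025,0.002,0.032,0,0,0,0.085],[-0.025,0.002,0.032,0,-0.3,0,0.085],[0,0,0,0,0,0,0.085]]'; python3 -c "
from h import *
import cv2
g=W(PW,[-131,139.9,180.4])[0];s=st(g)
d=arm.get_image('wrist');cv2.imwrite('pics/w1.png',cv2.resize(d['image'][:,:,::-1],(800,600),interpolation=cv2.INTER_CUBIC))
print(d['fx'],d['cx'],d['cy'],d['xyz'],d['rotation'])
q=R.from_quat(d['rotation'])
for P in ([-91,139.9,180.4],[-123,139.9,180.4],[-155,139.9,180.4],[-60,152,140],[-91,152,140]):
  c=q.inv().apply(W(PW,P)[0]-d['xyz']);print(P,np.round(1.5625*np.array([d['fx']*c[0]/c[2]+d['cx'],d['fy']*c[1]/c[2]+d['cy']])))
"
```

```text
clock: 4.5
position: [556.4, 12.1, 245.2]
ee_rot: [0.716, -0.584, 0.292, 0.246]
contact_force: [0.6, 0.0, -0.3]
gripper_width: 85.3
grasp_force: 0.0
t 4.5 j [ 0.57  0.35 -0.54  0.78 -1.18 -0.86] p [556.4  12.1 245.2] F [ 0.6  0.  -0.3] w 85.3 0.0
win-frame axes x,y,z: [[0.709, 0.006, 0.705], [-0.002, -1.0, 0.011], [0.705, -0.009, -0.709]]
TCP shift to put grasp pt at tgt, tool axes: [ 3.4 -4.  88.8]
344.4437066423467 254.50421509698396 189.2198193889444 [553.11630888  41.17704188 382.32819477] [-0.09767077  0.96657995 -0.236312    0.01844582]
[-91, 139.9, 180.4] [391. 229.]
[-123, 139.9, 180.4] [391. 292.]
[-155, 139.9, 180.4] [391. 363.]
[-60, 152, 140] [369. 224.]
[-91, 152, 140] [368. 274.]
```

View pics/w1.png

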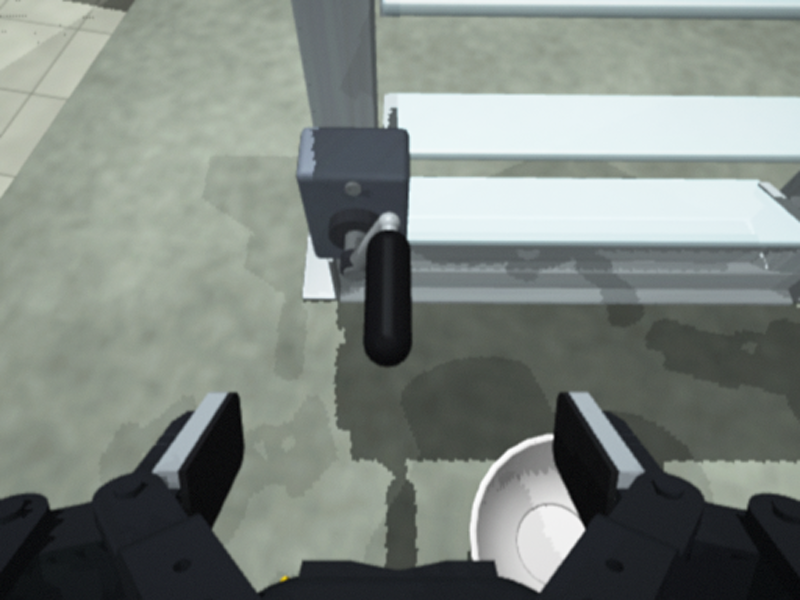

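The wrist image shows the knob from (388,222) to (388,362), the crank's hub near (352,230), and the gearbox's front top edge from (299,180) to (408,180).

```bash
python3 - <<'E'
from h import *
f,cx,cy=344.4437,254.504,189.219;o=np.array([553.116,41.177,382.328]);q=R.from_quat([-0.09767077,0.96657995,-0.236312,0.01844582])
def ray(u,v):
    d=q.apply([(u/1.5625-cx)/f,(v/1.5625-cy)/f,1]);rt=R.from_euler('z',PW[2]).inv()
    return rt.apply(o-[PW[0],PW[1],0]),rt.apply(d)
for n,u,v,ax,val in(("gL",299,180,0,-60),("gR",408,180,0,-60),("hub",352,230,0,-60),("axle",353,240,0,-75),("knob in",388,228,0,-91),("knob out",388,362,0,-155),("knobmid h180",388,295,2,180.4),("knobmid h177",388,295,2,177),("knobtip bottom edge h180",388,366,2,176),("bladeL3",411,245,2,75),("stile R",382,150,0,-25)):
    a,d=ray(u,v);print(n,np.round(a+d*(val-a[ax])/d[ax],1))
E
```

```text
gL [-60.  184.6 176.7]
gR [-60.  132.  177.2]
hub [-60.  161.8 134.4]
axle [-75.  159.9 147.2]
knob in [-91.  141.4 181.5]
knob out [-155.   141.   182.1]
knobmid h180 [-124.4  141.2  180.4]
knobmid h177 [-122.6  141.2  177. ]
knobtip bottom edge h180 [-154.5  141.   176. ]
bladeL3 [-31.4 126.8  75. ]
stile R [-25.  145.2 159.6]
```

```bash
python3 -m pendant '[[0.001,-0.002,0.03,0,0,0,0.07],[0.001,-0.002,0.03,0,0,0,0.06],[0,-0.001,0.02,0,0,0,0.06],[0,0,0.009,0,0,0,0.05],[0,0,0,0,0,0,0.05]]'; python3 -c "
from h import *
st(W(PW,[-131,141.2,179])[0])"
```

```text
clock: 5.05
position: [577.5, -47.8, 189.2]
ee_rot: [0.716, -0.586, 0.295, 0.24]
contact_force: [0.0, 0.8, 0.1]
gripper_width: 49.8
grasp_force: 0.0
t 5.05 j [ 0.42  0.41 -0.63  0.95 -1.01 -0.95] p [577.5 -47.8 189.2] F [0.  0.8 0.1] w 49.8 0.0
win-frame axes x,y,z: [[0.71, -0.002, 0.704], [-0.001, -1.0, -0.002], [0.704, 0.001, -0.71]]
TCP shift to put grasp pt at tgt, tool axes: [-2.6  4.3  5.7]
```

```bash
python3 -m pendant '[[-0.0025,0.004,0.0055,0,0,0,0.05],[0,0,0,0,0,0,0.05],[0,0,0,0,0,0,0.05]]'; python3 -c "
from h import *
st(W(PW,[-131,141.2,179])[0])";python3 -m pendant '[[0,0,0,0,0,0,0.03],[0,0,0,0,0,0,0.02],[0,0,0,0,0,0,0.01],[0,0,0,0,0,0,0.0],[0,0,0,0,0,0,0.0],[0,0,0,0,0,0,0.0]]'; python3 -c "
from h import *
import cv2
st(W(PW,[-131,141.2,179])[0])
d=arm.get_image('wrist');cv2.imwrite('pics/w2.png',cv2.resize(d['image'][:,:,::-1],(640,480),interpolation=cv2.INTER_CUBIC))"
```

```text
clock: 5.35
position: [573.4, -49.8, 183.0]
ee_rot: [0.716, -0.585, 0.295, 0.24]
contact_force: [-0.7, 0.0, 0.3]
gripper_width: 49.7
grasp_force: 0.0
t 5.35 j [ 0.42  0.41 -0.65  0.96 -1.   -0.96] p [573.4 -49.8 183. ] F [-0.7  0.   0.3] w 49.7 0.0
win-frame axes x,y,z: [[0.711, -0.0, 0.703], [0.001, -1.0, -0.001], [0.703, 0.001, -0.711]]
TCP shift to put grasp pt at tgt, tool axes: [ 0.9 -0.   0.5]
clock: 5.95
position: [573.2, -49.9, 182.7]
ee_rot: [0.716, -0.585, 0.295, 0.24]
contact_force: [-4.2, 3.8, 2.9]
gripper_width: 18.1
grasp_force: 58.4
t 5.95 j [ 0.42  0.41 -0.65  0.96 -1.   -0.96] p [573.2 -49.9 182.7] F [-4.2  3.8  2.9] w 18.1 58.4
win-frame axes x,y,z: [[0.711, -0.0, 0.704], [0.0, -1.0, -0.001], [0.704, 0.001, -0.711]]
TCP shift to put grasp pt at tgt, tool axes: [ 1.1 -0.3  0.3]
```

View pics/w2.png

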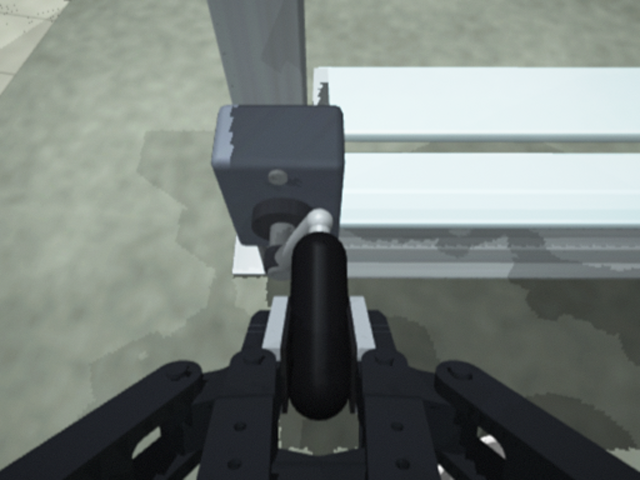

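Gripped: the knob sits between the pads, which grip it with 58 N. I'll make a first short arc and read the forces.

```bash
cat >> h.py <<'E'
def wf():
    s=arm.read_state();r=R.from_quat(s["ee_rot"]);rt=R.from_euler('z',PW[2]).inv()
    g=rt.apply(s["position"]+r.apply([0,0,6])-[PW[0],PW[1],0]);F=rt.apply(s["contact_force"])
    print("t%.2f grasp win"%s["clock"],np.round(g,2),"F win",np.round(F,1),"grip",round(s["grasp_force"]),"w %.1f"%s["gripper_width"],"vel",np.round(np.abs(s["joint_vel"]).max(),2))
    return g,F
def ang(yc=159,zc=140):
    g,F=wf();a=np.arctan2(-(g[1]-yc),g[2]-zc);t=np.array([-np.cos(a),-np.sin(a)]);n=np.array([-np.sin(a),np.cos(a)])
    print("theta deg %.1f crank %.2f r %.1f Ftan %.1f Frad(out) %.1f Fx %.1f"%(np.degrees(a)%360,a+.634,np.hypot(g[1]-yc,g[2]-zc),F[1:]@t,F[1:]@n,F[0]))
E
python3 -m pendant '[[-0.0006,0.0016,0.0006,0,0,0,0],[-0.0012,0.0032,0.0012,0,0,0,0],[-0.0014,0.0031,0.0014,0,0,0,0],[-0.0016,0.0029,0.0016,0,0,0,0],[-0.0018,0.0027,0.0018,0,0,0,0],[-0.0019,0.0025,0.0019,0,0,0,0]]';python3 -c "
from h import *
ang()"
```

```text
clock: 6.6
position: [558.4, -52.8, 171.3]
ee_rot: [0.716, -0.585, 0.296, 0.24]
contact_force: [0.4, 2.6, 5.2]
gripper_width: 18.3
grasp_force: 58.5
t6.60 grasp win [-132.06  125.87  167.02] F win [-2.5  0.9  5.2] grip 58 w 18.3 vel 0.09
theta deg 50.8 crank 1.52 r 42.8 Ftan -4.6 Frad(out) 2.6 Fx -2.5
```

```bash
python3 -m pendant '[[-0.0021,0.0021,0.0021,0,0,0,0],[-0.0022,0.0018,0.0022,0,0,0,0],[-0.0023,0.0016,0.0023,0,0,0,0],[-0.0024,0.0012,0.0024,0,0,0,0],[-0.0025,0.001,0.0025,0,0,0,0],[-0.0025,0.0006,0.0025,0,0,0,0],[-0.0026,0.0003,0.0026,0,0,0,0]]';python3 -c "
from h import *
ang()"
```

```text
clock: 7.3
position: [549.1, -54.7, 147.8]
ee_rot: [0.716, -0.585, 0.295, 0.24]
contact_force: [-4.3, 7.3, 8.9]
gripper_width: 18.2
grasp_force: 58.8
t7.30 grasp win [-132.06  116.38  143.55] F win [-8.  -2.7  8.9] grip 59 w 18.2 vel 0.1
theta deg 85.2 crank 2.12 r 42.8 Ftan -8.7 Frad(out) 3.5 Fx -8.0
```

```bash
python3 -m pendant '[[-0.0026,0,0.0026,0,0,0,0],[-0.0026,-0.0003,0.0026,0,0,0,0],[-0.0026,-0.0006,0.0026,0,0,0,0],[-0.0025,-0.001,0.0025,0,0,0,0],[-0.0024,-0.0012,0.0024,0,0,0,0],[-0.0023,-0.0016,0.0023,0,0,0,0]]';python3 -c "
from h import *
ang()"
```

```text
clock: 7.9
position: [552.9, -53.9, 126.5]
ee_rot: [0.716, -0.585, 0.295, 0.241]
contact_force: [-8.5, 7.9, 10.7]
gripper_width: 18.4
grasp_force: 59.1
t7.90 grasp win [-132.01  120.27  122.22] F win [-9.5 -6.7 10.7] grip 59 w 18.4 vel 0.07
theta deg 114.7 crank 2.64 r 42.6 Ftan -12.6 Frad(out) 1.6 Fx -9.5
```

```bash
python3 -m pendant '[[-0.0022,-0.0018,0.0022,0,0,0,0],[-0.0021,-0.0021,0.0021,0,0,0,0],[-0.002,-0.0024,0.002,0,0,0,0],[-0.0018,-0.0026,0.0018,0,0,0,0],[-0.0017,-0.0028,0.0017,0,0,0,0],[-0.0015,-0.003,0.0015,0,0,0,0],[-0.0013,-0.0032,0.0013,0,0,0,0],[-0.0011,-0.0033,0.0011,0,0,0,0]]';python3 -c "
from h import *
ang()"
```

```text
clock: 8.7
position: [572.5, -50.1, 106.4]
ee_rot: [0.716, -0.585, 0.294, 0.242]
contact_force: [-10.2, 7.9, 8.1]
gripper_width: 18.6
grasp_force: 59.2
t8.70 grasp win [-131.92  140.22  102.13] F win [-9.7 -8.4  8.1] grip 59 w 18.6 vel 0.07
theta deg 153.6 crank 3.32 r 42.3 Ftan -11.1 Frad(out) -3.5 Fx -9.7
```

```bash
python3 -m pendant '[[-0.0009,-0.0034,0.0009,0,0,0,0],[-0.0007,-0.0035,0.0007,0,0,0,0],[-0.0004,-0.0036,0.0004,0,0,0,0],[-0.0002,-0.0036,0.0002,0,0,0,0],[0,-0.0037,0,0,0,0,0],[0.0002,-0.0036,-0.0002,0,0,0,0],[0.0005,-0.0036,-0.0005,0,0,0,0],[0.0007,-0.0035,-0.0007,0,0,0,0],[0.0009,-0.0034,-0.0009,0,0,0,0]]';python3 -c "
from h import *
ang()"
```

```text
clock: 9.6
position: [603.9, -43.7, 104.9]
ee_rot: [0.716, -0.585, 0.293, 0.242]
contact_force: [-2.8, 3.2, -0.2]
gripper_width: 18.7
grasp_force: 58.4
t9.60 grasp win [-131.92  172.27  100.67] F win [-3.7 -2.1 -0.2] grip 58 w 18.7 vel 0.1
theta deg 198.7 crank -2.18 r 41.5 Ftan -2.1 Frad(out) -0.5 Fx -3.7
```

```bash
python3 -m pendant '[[0.0011,-0.0033,-0.0011,0,0,0,0],[0.0013,-0.0032,-0.0013,0,0,0,0],[0.0015,-0.003,-0.0015,0,0,0,0],[0.0017,-0.0028,-0.0017,0,0,0,0],[0.0018,-0.0026,-0.0018,0,0,0,0],[0.002,-0.0024,-0.002,0,0,0,0],[0.0021,-0.0021,-0.0021,0,0,0,0],[0.0022,-0.0018,-0.0022,0,0,0,0],[0.0023,-0.0016,-0.0023,0,0,0,0]]';python3 -c "
from h import *
ang()"
```

```text
clock: 10.5
position: [628.7, -38.7, 130.0]
ee_rot: [0.716, -0.585, 0.295, 0.24]
contact_force: [2.5, 1.7, 3.2]
gripper_width: 18.6
grasp_force: 58.7
t10.50 grasp win [-131.89  197.52  125.72] F win [-1.2  2.8  3.2] grip 59 w 18.6 vel 0.09
theta deg 249.7 crank -1.29 r 41.1 Ftan 4.0 Frad(out) 1.5 Fx -1.2
```

```bash
sed -i 's/yc=159/yc=158.2/' h.py; python3 -m pendant '[[0.0024,-0.0012,-0.0024,0,0,0,0],[0.0025,-0.001,-0.0025,0,0,0,0],[0.0025,-0.0006,-0.0025,0,0,0,0],[0.0026,-0.0003,-0.0026,0,0,0,0],[0.0026,0,-0.0026,0,0,0,0],[0.0026,0.0003,-0.0026,0,0,0,0],[0.0026,0.0006,-0.0026,0,0,0,0],[0.0025,0.001,-0.0025,0,0,0,0],[0.0024,0.0012,-0.0024,0,0,0,0],[0.0023,0.0016,-0.0023,0,0,0,0]]';python3 -c "
from h import *
ang()"
```

```text
clock: 11.5
position: [626.4, -39.2, 164.2]
ee_rot: [0.716, -0.585, 0.294, 0.24]
contact_force: [2.4, 4.3, 1.7]
gripper_width: 18.7
grasp_force: 58.8
t11.50 grasp win [-131.85  195.14  159.98] F win [-3.7  3.1  1.7] grip 59 w 18.7 vel 0.06
theta deg 298.4 crank -0.44 r 42.0 Ftan 0.0 Frad(out) 3.6 Fx -3.7
```

Next, from 297.5°, twelve rows to 357.5°.

```bash
python3 -m pendant '[[0.0022,0.0018,-0.0022,0,0,0,0],[0.0021,0.0021,-0.0021,0,0,0,0],[0.002,0.0024,-0.002,0,0,0,0],[0.0018,0.0026,-0.0018,0,0,0,0],[0.0017,0.0028,-0.0017,0,0,0,0],[0.0015,0.003,-0.0015,0,0,0,0],[0.0013,0.0032,-0.0013,0,0,0,0],[0.0011,0.0033,-0.0011,0,0,0,0],[0.0009,0.0034,-0.0009,0,0,0,0],[0.0007,0.0035,-0.0007,0,0,0,0],[0.0004,0.0036,-0.0004,0,0,0,0],[0.0002,0.0036,-0.0002,0,0,0,0]]';python3 -c "
from h import *
ang()"
```

```text
clock: 12.7
position: [591.9, -46.1, 186.5]
ee_rot: [0.717, -0.585, 0.294, 0.24]
contact_force: [2.9, 4.6, 0.9]
gripper_width: 18.2
grasp_force: 58.8
t12.70 grasp win [-131.93  160.03  182.2 ] F win [-3.9  3.8  0.9] grip 59 w 18.2 vel 0.09
theta deg 357.5 crank 0.59 r 42.2 Ftan -3.8 Frad(out) 1.1 Fx -3.9
```

```bash
python3 -m pendant '[[0,0.0037,0,0,0,0,0],[-0.0002,0.0036,0.0002,0,0,0,0],[-0.0005,0.0036,0.0005,0,0,0,0],[-0.0007,0.0035,0.0007,0,0,0,0],[-0.0009,0.0034,0.0009,0,0,0,0],[-0.0011,0.0033,0.0011,0,0,0,0],[-0.0013,0.0032,0.0013,0,0,0,0],[-0.0015,0.003,0.0015,0,0,0,0],[-0.0017,0.0028,0.0017,0,0,0,0],[-0.0018,0.0026,0.0018,0,0,0,0],[-0.002,0.0024,0.002,0,0,0,0],[-0.0021,0.0021,0.0021,0,0,0,0]]';python3 -c "
from h import *
ang()"; python3 -m pendant '[[-0.0022,0.0018,0.0022,0,0,0,0],[-0.0023,0.0016,0.0023,0,0,0,0],[-0.0024,0.0012,0.0024,0,0,0,0],[-0.0025,0.001,0.0025,0,0,0,0],[-0.0025,0.0006,0.0025,0,0,0,0],[-0.0026,0.0003,0.0026,0,0,0,0]]';python3 -c "
from h import *
ang()"
```

```text
clock: 13.9
position: [555.6, -53.4, 167.6]
ee_rot: [0.716, -0.585, 0.295, 0.24]
contact_force: [1.9, 5.6, 3.9]
gripper_width: 18.3
grasp_force: 59.0
t13.90 grasp win [-132.01  122.99  163.29] F win [-5.1  3.   3.9] grip 59 w 18.3 vel 0.09
theta deg 56.5 crank 1.62 r 42.2 Ftan -4.9 Frad(out) -0.4 Fx -5.1
clock: 14.5
position: [549.0, -54.7, 147.8]
ee_rot: [0.716, -0.585, 0.295, 0.241]
contact_force: [-1.7, 8.1, 8.1]
gripper_width: 18.2
grasp_force: 59.5
t14.50 grasp win [-132.01  116.28  143.53] F win [-8.3 -0.1  8.1] grip 60 w 18.2 vel 0.09
theta deg 85.2 crank 2.12 r 42.1 Ftan -8.1 Frad(out) 0.8 Fx -8.3
```

Same path as before, 87.5° to 157.5° and on.

```bash
python3 -m pendant '[[-0.0026,0,0.0026,0,0,0,0],[-0.0026,-0.0003,0.0026,0,0,0,0],[-0.0026,-0.0006,0.0026,0,0,0,0],[-0.0025,-0.001,0.0025,0,0,0,0],[-0.0024,-0.0012,0.0024,0,0,0,0],[-0.0023,-0.0016,0.0023,0,0,0,0],[-0.0022,-0.0018,0.0022,0,0,0,0],[-0.0021,-0.0021,0.0021,0,0,0,0],[-0.002,-0.0024,0.002,0,0,0,0],[-0.0018,-0.0026,0.0018,0,0,0,0],[-0.0017,-0.0028,0.0017,0,0,0,0],[-0.0015,-0.003,0.0015,0,0,0,0]]';python3 -c "
from h import *
ang()"; python3 -m pendant '[[-0.0013,-0.0032,0.0013,0,0,0,0],[-0.0011,-0.0033,0.0011,0,0,0,0],[-0.0009,-0.0034,0.0009,0,0,0,0],[-0.0007,-0.0035,0.0007,0,0,0,0],[-0.0004,-0.0036,0.0004,0,0,0,0],[-0.0002,-0.0036,0.0002,0,0,0,0],[0,-0.0037,0,0,0,0,0],[0.0002,-0.0036,-0.0002,0,0,0,0],[0.0005,-0.0036,-0.0005,0,0,0,0],[0.0007,-0.0035,-0.0007,0,0,0,0],[0.0009,-0.0034,-0.0009,0,0,0,0]]';python3 -c "
from h import *
ang()"
```

```text
clock: 15.7
position: [566.0, -51.4, 110.3]
ee_rot: [0.716, -0.585, 0.295, 0.242]
contact_force: [-10.3, 13.2, 10.1]
gripper_width: 18.5
grasp_force: 60.4
t15.70 grasp win [-131.86  133.52  106.04] F win [-15.   -7.5  10.1] grip 60 w 18.5 vel 0.07
theta deg 144.0 crank 3.15 r 42.0 Ftan -12.0 Frad(out) -3.8 Fx -15.0
clock: 16.8
position: [602.6, -44.0, 104.5]
ee_rot: [0.716, -0.585, 0.292, 0.243]
contact_force: [-4.4, 6.9, -0.2]
gripper_width: 18.6
grasp_force: 59.3
t16.80 grasp win [-131.87  170.88  100.21] F win [-7.7 -2.9 -0.2] grip 59 w 18.6 vel 0.1
theta deg 197.7 crank -2.20 r 41.8 Ftan -2.9 Frad(out) -0.7 Fx -7.7
```

```bash
python3 -m pendant '[[0.0011,-0.0033,-0.0011,0,0,0,0],[0.0013,-0.0032,-0.0013,0,0,0,0],[0.0015,-0.003,-0.0015,0,0,0,0],[0.0017,-0.0028,-0.0017,0,0,0,0],[0.0018,-0.0026,-0.0018,0,0,0,0],[0.002,-0.0024,-0.002,0,0,0,0],[0.0021,-0.0021,-0.0021,0,0,0,0],[0.0022,-0.0018,-0.0022,0,0,0,0],[0.0023,-0.0016,-0.0023,0,0,0,0]]';python3 -c "
from h import *
ang()"; python3 -m pendant '[[0.0024,-0.0012,-0.0024,0,0,0,0],[0.0025,-0.001,-0.0025,0,0,0,0],[0.0025,-0.0006,-0.0025,0,0,0,0],[0.0026,-0.0003,-0.0026,0,0,0,0],[0.0026,0,-0.0026,0,0,0,0],[0.0026,0.0003,-0.0026,0,0,0,0],[0.0026,0.0006,-0.0026,0,0,0,0],[0.0025,0.001,-0.0025,0,0,0,0],[0.0024,0.0012,-0.0024,0,0,0,0],[0.0023,0.0016,-0.0023,0,0,0,0]]';python3 -c "
from h import *
ang()"
```

```text
clock: 17.7
position: [629.2, -38.7, 131.3]
ee_rot: [0.715, -0.586, 0.296, 0.24]
contact_force: [-1.0, 6.8, 3.6]
gripper_width: 18.1
grasp_force: 59.1
t17.70 grasp win [-131.8   198.01  127.01] F win [-6.9  0.4  3.6] grip 59 w 18.1 vel 0.09
theta deg 251.9 crank -1.25 r 41.9 Ftan 3.6 Frad(out) -0.7 Fx -6.9
clock: 18.7
position: [626.1, -39.3, 165.1]
ee_rot: [0.716, -0.586, 0.294, 0.241]
contact_force: [-0.9, 6.1, 0.5]
gripper_width: 18.6
grasp_force: 59.0
t18.70 grasp win [-131.8   194.83  160.8 ] F win [-6.2  0.3  0.5] grip 59 w 18.6 vel 0.06
theta deg 299.6 crank -0.42 r 42.1 Ftan 0.3 Frad(out) 0.5 Fx -6.2
```

```bash
python3 -m pendant '[[0.0011,0.0009,-0.0011,0,0,0,0],[0.0011,0.0010,-0.0011,0,0,0,0],[0.0011,0.001,-0.0011,0,0,0,0],[0.0010,0.0011,-0.0010,0,0,0,0],[0.001,0.0011,-0.001,0,0,0,0],[0.001,0.0012,-0.001,0,0,0,0]]';python3 -c "
from h import *
ang()"; python3 -m pendant '[[0.0009,0.0013,-0.0009,0,0,0,0],[0.0009,0.0013,-0.0009,0,0,0,0],[0.0009,0.0014,-0.0009,0,0,0,0]]';python3 -c "
from h import *
ang()";python3 -m pendant '[[0.0008,0.0014,-0.0008,0,0,0,0],[0.0008,0.0015,-0.0008,0,0,0,0],[0.0007,0.0015,-0.0007,0,0,0,0]]';python3 -c "
from h import *
ang()"
```

```text
clock: 19.3
position: [619.9, -40.6, 173.6]
ee_rot: [0.716, -0.586, 0.294, 0.241]
contact_force: [0.5, 5.6, 0.1]
gripper_width: 18.1
grasp_force: 59.0
t19.30 grasp win [-131.79  188.55  169.33] F win [-5.4  1.6  0.1] grip 59 w 18.1 vel 0.03
theta deg 314.0 crank -0.17 r 42.2 Ftan -1.1 Frad(out) 1.2 Fx -5.4
clock: 19.6
position: [616.1, -41.3, 177.3]
ee_rot: [0.716, -0.586, 0.294, 0.24]
contact_force: [0.5, 6.0, -1.4]
gripper_width: 18.1
grasp_force: 58.9
t19.60 grasp win [-131.82  184.63  173.  ] F win [-5.7  1.7 -1.4] grip 59 w 18.1 vel 0.03
theta deg 321.3 crank -0.04 r 42.3 Ftan -2.2 Frad(out) -0.1 Fx -5.7
clock: 19.9
position: [611.8, -42.2, 180.4]
ee_rot: [0.716, -0.586, 0.294, 0.24]
contact_force: [-0.1, 5.2, -2.2]
gripper_width: 18.5
grasp_force: 58.9
t19.90 grasp win [-131.83  180.27  176.09] F win [-5.1  0.9 -2.2] grip 59 w 18.5 vel 0.03
theta deg 328.6 crank 0.09 r 42.3 Ftan -1.9 Frad(out) -1.4 Fx -5.1
```

```bash
python3 -m pendant '[[0.0007,0.0016,-0.0007,0,0,0,0],[0.0006,0.0016,-0.0006,0,0,0,0]]';python3 -c "
from h import *
ang()"; python3 -m pendant '[[0.0006,0.0016,-0.0006,0,0,0,0],[0.0005,0.0017,-0.0005,0,0,0,0]]';python3 -c "
from h import *
ang()"
```

```text
clock: 20.1
position: [608.7, -42.8, 182.1]
ee_rot: [0.716, -0.586, 0.294, 0.24]
contact_force: [0.8, 6.0, -0.7]
gripper_width: 18.5
grasp_force: 58.9
t20.10 grasp win [-131.84  177.11  177.83] F win [-5.7  2.  -0.7] grip 59 w 18.5 vel 0.03
theta deg 333.4 crank 0.17 r 42.3 Ftan -2.1 Frad(out) 0.3 Fx -5.7
clock: 20.3
position: [605.5, -43.4, 183.6]
ee_rot: [0.716, -0.586, 0.294, 0.24]
contact_force: [1.9, 4.5, -2.3]
gripper_width: 18.5
grasp_force: 58.9
t20.30 grasp win [-131.88  173.9   179.3 ] F win [-4.   2.8 -2.3] grip 59 w 18.5 vel 0.03
theta deg 338.2 crank 0.25 r 42.3 Ftan -3.4 Frad(out) -1.1 Fx -4.0
```

```bash
python3 -m pendant '[[0.0005,0.0017,-0.0005,0,0,0,0],[0.0004,0.0017,-0.0004,0,0,0,0]]' >/dev/null;python3 -c "
from h import *
ang()"; python3 -m pendant '[[0.0004,0.0018,-0.0004,0,0,0,0],[0.0003,0.0018,-0.0003,0,0,0,0]]'>/dev/null;python3 -c "
from h import *
ang()"
```

```text
t20.50 grasp win [-131.9   170.85  180.45] F win [-4.1  4.1 -4.4] grip 59 w 18.6 vel 0.03
theta deg 342.6 crank 0.33 r 42.4 Ftan -5.2 Frad(out) -3.0 Fx -4.1
t20.70 grasp win [-131.91  167.76  181.33] F win [-1.   6.5 -5.2] grip 59 w 18.4 vel 0.03
theta deg 347.0 crank 0.41 r 42.4 Ftan -7.5 Frad(out) -3.6 Fx -1.0
```

First touch came at about 12.76 on the crank and the force is now about 5 N up. One more row, then hold and check.

```bash
python3 -m pendant '[[0.0003,0.0018,-0.0003,0,0,0,0],[0,0,0,0,0,0,0]]' >/dev/null;python3 -c "
from h import *
ang()"; python3 -m pendant '[[0,0,0,0,0,0,0],[0,0,0,0,0,0,0]]' >/dev/null;python3 -c "
from h import *
ang()"
```

```text
t20.90 grasp win [-131.92  166.05  181.71] F win [-1.7  6.2 -5. ] grip 59 w 18.3 vel 0.0
theta deg 349.3 crank 0.45 r 42.4 Ftan -7.0 Frad(out) -3.7 Fx -1.7
t21.10 grasp win [-131.92  166.07  181.72] F win [-1.6  5.8 -4.7] grip 59 w 18.6 vel 0.0
theta deg 349.3 crank 0.45 r 42.5 Ftan -6.6 Frad(out) -3.5 Fx -1.6
```

Snug. I'll open and retreat along the tool axis.

```bash
python3 -m pendant '[[0,0,0,0,0,0,0.03],[0,0,0,0,0,0,0.045],[0,0,0,0,0,0,0.06],[0,0,0,0,0,0,0.06]]'; python3 -m pendant '[[0,0,-0.02,0,0,0,0.06],[0,0,-0.04,0,0,0,0.06],[0,0,-0.05,0,0,0,0.04],[0,0,-0.05,0,0,0,0.02],[0,0,-0.05,0,0,0,0],[0,0,-0.05,0,0,0,0]]'; python3 -c "
from h import *
import cv2
d=arm.get_image('scene');cv2.imwrite('pics/s3.png',cv2.resize(d['image'][40:220,180:420,::-1],(800,600),interpolation=cv2.INTER_CUBIC))
st(W(PW,[-52,-30,335])[0])"
```

```text
clock: 21.5
position: [596.5, -46.2, 186.6]
ee_rot: [0.716, -0.586, 0.294, 0.241]
contact_force: [0.4, 0.5, 0.1]
gripper_width: 60.0
grasp_force: 0.0
clock: 22.1
position: [559.6, 134.6, 372.8]
ee_rot: [0.716, -0.586, 0.294, 0.241]
contact_force: [1.6, 0.9, 0.3]
gripper_width: 1.5
grasp_force: 0.0
t 22.15 j [ 0.77  0.33 -0.17  0.64 -1.55 -0.75] p [561.9 139.8 379.4] F [2.9 3.4 6.5] w 0.4 0.0
win-frame axes x,y,z: [[0.713, -0.004, 0.701], [0.006, -1.0, -0.012], [0.701, 0.013, -0.713]]
TCP shift to put grasp pt at tgt, tool axes: [163.8 199.8 214.2]
```

View pics/s3.png

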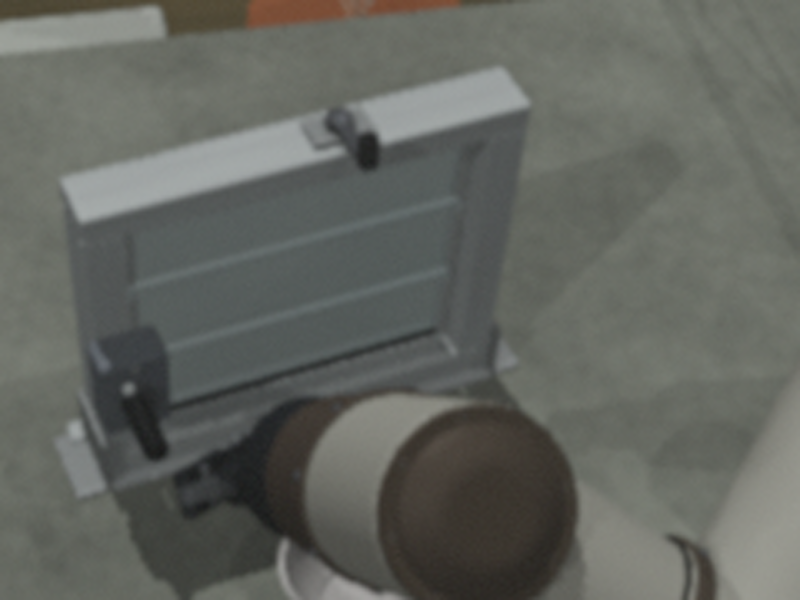

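All three blades look shut. Next I'll set the tool upright and go to the lock lever.

```bash
python3 -m pendant '[[0,0,-0.03,0,-7.5,0,0.03],[0,0,-0.02,0,-7.5,0,0.05],[0,0,0,0,-7.5,0,0.05],[0,0,0,0,-7.5,0,0.05],[0,0,0,0,-7.5,0,0.05],[0,0,0,0,-7.5,0,0.05],[0,0,0,0,0,0,0.05],[0,0,0,0,0,0,0.05]]'; python3 -c "
from h import *
s=st(W(PW,[-52,-30,333.5])[0])
M=R.from_euler('z',PW[2]).as_matrix()@np.array([[1,0,0],[0,-1,0],[0,0,-1]])
print((R.from_quat(s['ee_rot']).inv()*R.from_matrix(M)).as_rotvec(degrees=True))"
```

```text
clock: 22.95
position: [554.0, 165.1, 408.4]
ee_rot: [0.774, -0.634, -0.002, -0.001]
contact_force: [-0.2, 0.8, -0.5]
gripper_width: 49.9
grasp_force: 0.0
t 22.95 j [ 0.57  0.24  0.18 -0.   -1.5  -0.37] p [554.  165.1 408.4] F [-0.2  0.8 -0.5] w 49.9 0.0
win-frame axes x,y,z: [[1.0, -0.002, -0.004], [-0.002, -1.0, 0.001], [-0.004, -0.001, -1.0]]
TCP shift to put grasp pt at tgt, tool axes: [299.4 194.3  67.9]
[ 0.03071031  0.21282402 -0.11364294]
```

```bash
python3 -m pendant '[[0.037,0.024,0,0,0,0,0.05],[0.037,0.024,0,0,0,0,0.05],[0.037,0.024,0,0,0,0,0.05],[0.037,0.024,0,0,0,0,0.05],[0.037,0.024,0,0,0,0,0.05],[0.037,0.024,0,0,0,0,0.05],[0.037,0.024,0,0,0,0,0.05],[0.037,0.024,0,0,0,0,0.05],[0,0,0,0,0,0,0.05],[0,0,0,0,0,0,0.05]]'; python3 -c "
from h import *
import cv2
s=st(W(PW,[-52,-30,333.5])[0])
d=arm.get_image('wrist');cv2.imwrite('pics/w3.png',cv2.resize(d['image'][:,:,::-1],(640,480),interpolation=cv2.INTER_CUBIC))
q=R.from_quat(d['rotation'])
for P in ([-52,-30,335],[0,-30,320],[-25,-30,300]):
  c=q.inv().apply(W(PW,P)[0]-d['xyz']);print(P,np.round(1.25*np.array([d['fx']*c[0]/c[2]+d['cx'],d['fy']*c[1]/c[2]+d['cy']])))
print(d['xyz'])"
```

```text
clock: 23.95
position: [424.3, -162.3, 406.1]
ee_rot: [0.774, -0.633, -0.003, -0.001]
contact_force: [0.6, 0.8, 0.2]
gripper_width: 50.1
grasp_force: 0.0
t 23.95 j [-0.01  0.01 -0.1  -0.   -1.46  0.21] p [ 424.3 -162.3  406.1] F [0.6 0.8 0.2] w 50.1 0.0
win-frame axes x,y,z: [[1.0, -0.001, -0.005], [-0.001, -1.0, 0.002], [-0.005, -0.002, -1.0]]
TCP shift to put grasp pt at tgt, tool axes: [ 4.   2.4 66.6]
[-52, -30, 335] [326. 263.]
[0, -30, 320] [326. 146.]
[-25, -30, 300] [325. 191.]
[ 440.7061429  -237.2375638   523.20868281]
```

View pics/w3.png

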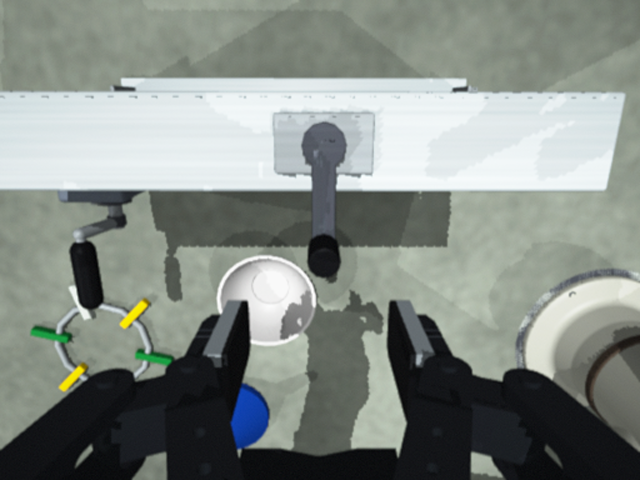

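The wrist image shows the lock knob's top at (324,262), where it was predicted. I'll descend and grip it.

```bash
python3 -m pendant '[[0.004,0.002,0.02,0,0.2,0,0.05],[0,0,0.025,0,0,0,0.05],[0,0,0.016,0,0,0,0.05],[0,0,0,0,0,0,0.05],[0,0,0,0,0,0,0.05]]'; python3 -c "
from h import *
st(W(PW,[-52,-30,333.5])[0])"
```

```text
clock: 24.5
position: [424.3, -165.4, 346.1]
ee_rot: [0.775, -0.632, -0.001, -0.0]
contact_force: [0.2, 0.4, 0.4]
gripper_width: 50.2
grasp_force: 0.0
t 24.5 j [-0.01  0.03 -0.22 -0.   -1.32  0.22] p [ 424.3 -165.4  346.1] F [0.2 0.4 0.4] w 50.2 0.0
win-frame axes x,y,z: [[1.0, 0.002, -0.001], [0.002, -1.0, 0.001], [-0.001, -0.001, -1.0]]
TCP shift to put grasp pt at tgt, tool axes: [0.7 2.  6.6]
```

```bash
python3 -m pendant '[[0.0007,0.002,0.006,0,0,0,0.05],[0,0,0,0,0,0,0.035],[0,0,0,0,0,0,0.02],[0,0,0,0,0,0,0.01],[0,0,0,0,0,0,0],[0,0,0,0,0,0,0]]'; python3 -c "
from h import *
st(W(PW,[-52,-30,333.5])[0]);wf()"
```

```text
clock: 25.1
position: [422.0, -167.2, 340.5]
ee_rot: [0.774, -0.633, -0.0, -0.001]
contact_force: [-0.5, 2.1, 3.1]
gripper_width: 13.5
grasp_force: 58.5
t 25.1 j [-0.02  0.03 -0.24 -0.   -1.3   0.22] p [ 422.  -167.2  340.5] F [-0.5  2.1  3.1] w 13.5 58.5
win-frame axes x,y,z: [[1.0, -0.0, -0.001], [-0.0, -1.0, -0.001], [-0.001, 0.001, -1.0]]
TCP shift to put grasp pt at tgt, tool axes: [-0.7 -0.6  1. ]
t25.10 grasp win [-51.28 -30.6  334.46] F win [-2.1 -0.   3.1] grip 59 w 13.5 vel 0.0
```

```bash
python3 -m pendant '[[0.0004,0.0068,0,0,0,-7.5,0],[0.0004,0.0068,0,0,0,-7.5,0],[0.0004,0.0068,0,0,0,-7.5,0],[0.0004,0.0068,0,0,0,-7.5,0]]'; python3 -c "
from h import *
g,F=wf();print(np.degrees(np.arctan2(-(g[1]+30),-g[0])),np.hypot(g[1]+30,g[0]))"
```

```text
clock: 25.5
position: [398.1, -179.3, 340.5]
ee_rot: [0.913, -0.408, 0.001, -0.001]
contact_force: [0.7, -0.5, 0.6]
gripper_width: 13.5
grasp_force: 58.5
t25.50 grasp win [-44.23 -56.38 334.49] F win [0.7 0.6 0.6] grip 58 w 13.5 vel 1.4
30.81827321299075 51.49855488135307
```

```bash
python3 -m pendant '[[0.0004,0.0068,0,0,0,-7.5,0],[0.0004,0.0068,0,0,0,-7.5,0],[0.0004,0.0068,0,0,0,-7.5,0],[0.0004,0.0068,0,0,0,-7.5,0],[0.0004,0.0068,0,0,0,-7.5,0],[0.0004,0.0068,0,0,0,-7.5,0]]'; python3 -m pendant '[[0.0003,0.0045,0,0,0,-5,0],[0.0002,0.003,0,0,0,-3.5,0],[0,0.002,0,0,0,-2.2,0],[0,0.001,0,0,0,-1,0],[0,0,0,0,0,0,0],[0,0,0,0,0,0,0]]'; python3 -c "
from h import *
g,F=wf();print(np.degrees(np.arctan2(-(g[1]+30),-g[0])),np.hypot(g[1]+30,g[0]));st()"
```

```text
clock: 26.1
position: [381.0, -215.1, 340.5]
ee_rot: [1.0, -0.028, 0.002, -0.001]
contact_force: [2.9, 0.5, 2.2]
gripper_width: 13.4
grasp_force: 58.5
clock: 26.7
position: [381.5, -225.5, 340.4]
ee_rot: [0.997, 0.071, 0.001, -0.0]
contact_force: [5.0, -0.1, 3.8]
gripper_width: 13.8
grasp_force: 58.7
t26.70 grasp win [ -2.24 -81.89 334.44] F win [1.1 4.8 3.8] grip 59 w 13.8 vel 0.0
87.52788325251855 51.94301712314729
t 26.7 j [-0.17  0.01 -0.26 -0.   -1.3   1.88] p [ 381.5 -225.5  340.4] F [ 5.  -0.1  3.8] w 13.8 58.7
win-frame axes x,y,z: [[0.058, 0.998, 0.003], [0.998, -0.058, -0.0], [-0.0, 0.003, -1.0]]
```

```bash
python3 -m pendant '[[0,0.001,0,0,0,-1.2,0],[0,0.001,0,0,0,-1.2,0],[0,0,0,0,0,0,0]]'>/dev/null; python3 -c "
from h import *
wf()"; python3 -m pendant '[[0,0.001,0,0,0,-1,0],[0,0.001,0,0,0,0,0],[0,0,0,0,0,0,0]]'>/dev/null; python3 -c "
from h import *
wf()"
```

```text
t27.00 grasp win [-2.000e-01 -8.201e+01  3.344e+02] F win [0.8 5.2 4.3] grip 59 w 13.4 vel 0.01
t27.30 grasp win [  0.52 -82.05 334.33] F win [-5.1  5.2  6.2] grip 59 w 13.6 vel 0.0
```

```bash
python3 -m pendant '[[0,0.001,0,0,0,0,0],[0,0,0,0,0,0,0]]'>/dev/null; python3 -c "
from h import *
wf()"; python3 -m pendant '[[0,0,0,0,0,0,0.02],[0,0,0,0,0,0,0.03],[0,0,0,0,0,0,0.035],[0,0,0,0,0,0,0.035]]';python3 -m pendant '[[0,0,-0.02,0,0,0,0.035],[0,0,-0.04,0,0,0,0.035],[0,0,-0.04,0,0,0,0.035],[0,0,0,0,0,0,0.035],[0,0,0,0,0,0,0.035]]'; python3 -c "
from h import *
import cv2
wf()
d=arm.get_image('wrist');cv2.imwrite('pics/w4.png',cv2.resize(d['image'][:,:,::-1],(640,480),interpolation=cv2.INTER_CUBIC))
d=arm.get_image('scene');cv2.imwrite('pics/s4.png',cv2.resize(d['image'][:,:,::-1],(800,600),interpolation=cv2.INTER_CUBIC))"
```

```text
t27.50 grasp win [  0.69 -82.05 334.29] F win [-10.    6.3   6.9] grip 59 w 13.6 vel 0.0
clock: 27.9
position: [380.6, -230.3, 339.1]
ee_rot: [0.995, 0.101, -0.001, -0.001]
contact_force: [-0.5, 0.9, 0.6]
gripper_width: 35.1
grasp_force: 0.0
clock: 28.4
position: [381.3, -230.4, 440.1]
ee_rot: [0.995, 0.101, 0.0, -0.001]
contact_force: [0.8, 0.8, -0.8]
gripper_width: 34.9
grasp_force: 0.0
t28.40 grasp win [  2.49 -83.09 434.07] F win [-0.6  1.  -0.8] grip 0 w 34.9 vel 0.06
```

View pics/w4.png

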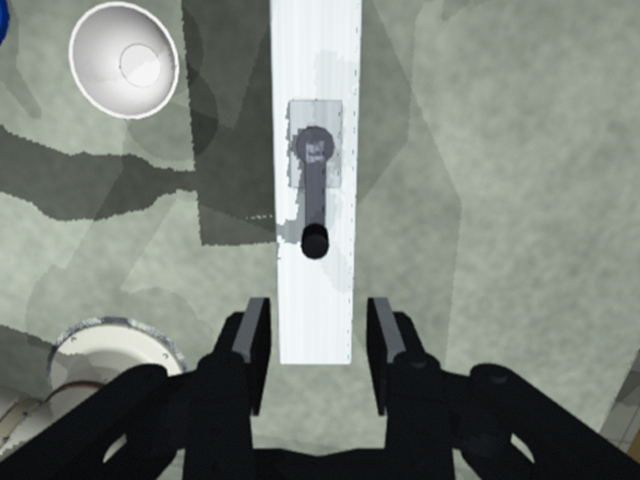

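View pics/s4.png

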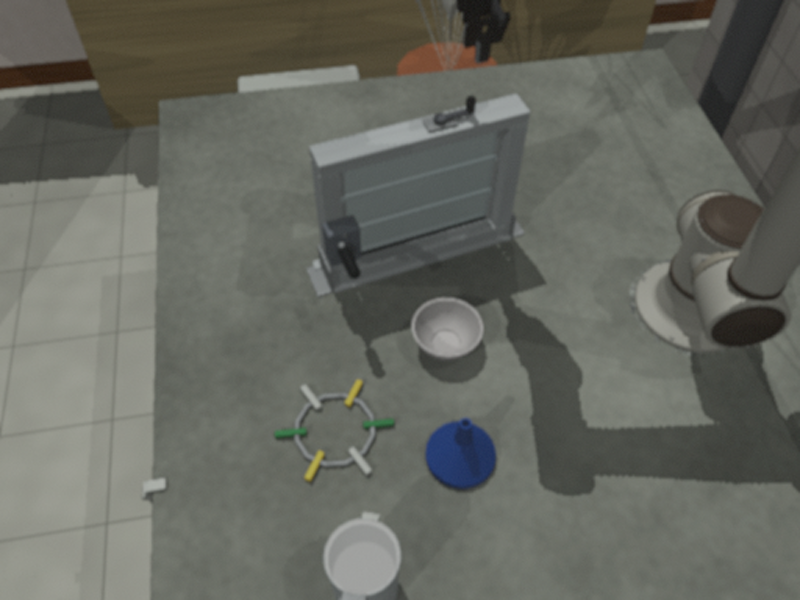

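The wrist image shows the lever straight along the rail, from its pivot at (315,147) to its knob at (315,241). The scene image shows the blades shut, the bystanders unmoved and the gripper clear.

```bash
python3 -c "
from bench import arm
print(arm.job_done())"
```

```text
the job is handed in; nothing more can be done
None
```

I wound the vent shut, stopping about 0.25 rad of crank past the lowest blade's first touch on the strip. I then let go and swept the lock lever to its stop along the rail. The ledge items look unmoved in the last picture, and the job was handed in at about 28 s; no verdict came back.

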